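# Open the touch-latch jar cupboard

### The arm

A 6-joint arm with a two-finger parallel gripper is mounted at the origin on a cart in front of the work surface, level with it; the furniture and walls round the work are solid. World frame = base frame: x ahead of the robot, y to its left, z up, the work surface at z = 0. Lengths are in m, angles in rad, forces in N, time in s.
With the tool pointing down it reaches from about 0.4 to 0.825 m from the base axis. Payload 7 kg.
Tool frame: the origin (TCP) lies midway between the tips of the shut fingers; the grasp point (between the pads) lies arm.hold_point_z behind it (arm.hold_point_z is the distance from the TCP to the grasp point, in m); z points along the fingers, y is the line along which they close (so a half turn about z gives the same grasp; the last joint's range is limited). The gripper opens to 88 mm and grips with 3 to 60 N. Pads are 19 mm wide; open, the fingers measure 130 mm over their backs; the gripper's body (78 mm by 193 mm) begins 47 mm behind the grasp point.
Start: joints at [1.54, 0.359, 0.012, 0, -1.224, -0.288], TCP at [0.212, 0.641, 0.227] pointing down, gripper open.
Joint ranges: [-3.07, 3.07], [-1.43, 2.12], [-1.02, 1.25], [-3.03, 1.67], [-3.05, -0], [-3.03, 3.03]. Speed limits (rad/s): [2.39, 2.39, 3.01, 3.14, 3.14, 3.14].

### API

Orientations are given as [roll, pitch, yaw] about the fixed x, y, z axes, in that order (R = Rz(yaw) Ry(pitch) Rx(roll)).
In Python, from station import arm gives the robot as it stands.
- The arm moves only by the shell command python3 -m crank 'ROWS' [OPENING] [FORCE]. ROWS is JSON, a list that holds one entry, the list of rows, each a list of 4 numbers: the shift along the tool's x, y, z in units of 25 mm (1.0 is 25 mm), then the turn about the tool's z in units of 5 degrees (1.0 is 5 degrees). A call has 1 to 12 rows; each row is the pose to reach, as a shift and turn from the pose commanded when the call began, along the tool's axes at that moment; what a row does not reach only later rows make up. A row lasts 1/8 s, in which the tool goes at most 62.5 mm and 10.7 degrees, less where a joint would pass 70% of its speed; a pose out of reach is approached as far as the arm can. A call with a gripper value outside its range is refused whole. OPENING is the closure, from 0 (fully open) to 1 (shut), set as the call begins (- or left out, the last holds). The fingers move at their own pace and stop on an object; FORCE is the grip in N (left out, the last holds). Time passes only in rows, so rows that repeat a pose let the fingers close. It gives the time, the measured TCP pose, the force, the opening and the grip force at its end, in the units of the state.
- arm.get_state(): the state, without advancing time (a new reading comes with each control period).
- arm.grab_frame(name): name is "scene" or "top"; returns (picture, depth): 420x560x3 uint8, red, green, blue; 420x560 float32, m along the optical axis (not along the pixel's ray), 0 where there is no reading.
- arm.get_calibration(name): a dict with "mtx" (3x3 intrinsics, pixels), "R" (3x3) and "t" (3): a world point X has camera coordinates R X + t. Camera axes: x right, y down, z forward; pixel columns grow to the right and rows downward; lengths in m; the calibration is good to about 2 mm. A picture is of the moment at which its call begins. get_calibration takes no time and is no camera call.
- arm.job_done(): hands the job in; it is judged then, once.
Trained networks look in the newest picture that a camera, given by its name, has taken for a name from the list of things; names that differ only in an ending like _2 or _b are one class to them, and where a whole thing is asked for, a point or a joint stands for the part that bears it (a point fixed in the world has none). Each returns a list of dicts, best first, with "score" (0 to 1); they miss things now and then, are a little off and sometimes report something else, mostly with a low value. They report only what shows in the picture. A call takes as long as a camera call. They do not tell look-alikes from the thing itself.
- arm.recognise(thing, camera): "extent" ([left, top, width, height] in pixels, round what is visible of it).
- arm.trace(thing, camera): "mask" (420x560 bool, what is visible of it) and "extent" ([left, top, width, height] in pixels, round what is visible of it).
The state is a dict: "t": time; "q": joint angles; "qd": joint speeds; "joint_efforts": joint torques, N m; "eef_pos": TCP position; "ee_rot": TCP orientation; "force": force on the tool from outside, world axes, zero at the start; "moment": the same for the moment, N m; "width": finger opening in m; "gripper_force": force on a finger pad.
Only numpy, scipy, OpenCV 4.12 (cv2) and the standard library are available. Lean on these libraries where they do the work, as an engineer would, in place of code of your own. Each camera call takes 0.05 s, during which the arm holds its last target. There are 200 camera calls.

### The job

Open the small blue-doored cupboard wide so that its jars can be reached. First push the black-lidded jar that stands in front of it along the table, upright and without lifting it, until it is well clear of the door's whole swing. Then press the door's free edge at the brass spot until the touch catch lets go, take the finger away so that the spring sets the door ajar, and with a finger behind its free edge swing the door wide open, square to the cupboard; do not let the door or cupboard hit the jar, and leave everything else on the table where it is.

Things in the scene. Friction and masses are not known exactly. Their poses are not given: they have to be found in the camera images.
- cupboard: plywood cupboard, 200 deep (x) x 200 wide (y) x 170 mm tall, fixed to the table. Origin: centre of its underside; x points from its front to its back, y to its left as seen from the robot. The carcass's open front is at x = -100 mm; the blue door hangs before it, outer face at x = -120 mm when shut. Jars stand fixed inside, 90 mm and more behind the front
- door (a joint): angle of the blue door about its upright hinge at the cupboard's left front edge: 0 shut and caught, -0.025 pressed fully home, growing as it opens towards the robot, stop at 1.6. No handle; 15 mm thick, 196 wide, from 22 to 168 mm above the table. Once released it stays at about 0.35 (free edge 68 mm out); beyond that it swings with slight friction (under 1 N at the edge) and stays where left
- press_spot (a point): centre of the brass disc (18 mm across, 1 mm thick) on the door's outer face, 22 mm from its free edge, 142 mm above the table; moves with the door. Press here towards the cupboard's +x: 4.5 mm to a hard stop, 3 to 5 N. When the finger then draws back (100 mm or more, straight), a spring pushes the door ajar at up to 0.4 m/s. Shut and pressed home again, it catches again; pulling does nothing
- door_hinge (a point): point on the door's hinge line, 170 mm above the table, at cupboard x = -100, y = +100 mm. The door's outermost corner is 199 mm from this line. Seen along the door, its inner face lies 5 mm and its outer face 20 mm in front of the plane through this line
- door_free_edge (a point): top of the door's free upright edge (the right one as seen from the robot when shut), mid-thickness, 168 mm above the table, 198 mm from the hinge line; moves with the door. The small catch on the inner face sits near the floor of the cupboard, lower than 60 mm above the table; above that the inner face is plain
- jar: glass jar with a black lid, 60 mm across, 69 mm tall, 0.27 to 0.54 kg, upright; stands in front of the door, within its swing. Origin: centre of its underside. It is clear of the swing when its centre is more than 232 mm from the hinge line (or lies more than 160 mm to the cupboard's left, +y)
- amber_jar: empty amber glass jar, 90 mm across, 98 mm tall, to the right of the cupboard; bystander. Origin: centre of its underside
- medium_bottle: small white bottle with a grey cap, 39 mm across, 94 mm tall, left of the cupboard; bystander. Origin: centre of its underside
- tape_roll: roll of tan tape lying flat, 90 mm across, 48 mm tall, front left; bystander. Origin: centre of its underside
- scissors: scissors with green handles lying flat, 206 (x) x 84 x 11 mm, right of the work; bystander. Origin: centre of its underside
- brush: paint brush with blue handle lying flat, 229 mm long (y), 12 mm thick, front right; bystander. Origin: centre of its underside
- paint_tube: white used paint tube lying flat, 40 x 112 (y) x 26 mm, front left; bystander. Origin: centre of its underside
Mind the look-alikes: they are no part of the job. Leave any purple or turquoise look-alike of the jar alone.

How it is judged:
By the outcome, as a careful person would: the job done as asked, in the order asked, and still so for the second after the job is handed in, with the robot touching nothing.
It also fails if it takes over 64 s, if anything falls off the work surface, if the arm or the gripper's body presses on something with over 40 N, if the wrist force passes 120 N, or if a joint passes its speed limit or range.

## Working session

There is one attempt and no reset: what is moved stays moved. The work goes in short steps, Python scripts to look and compute and a shell command to move; the robot and the scene stay as the last step left them, time stands still between calls to the robot, and variables do not carry over. Pictures are saved under pics/ and viewed, at most 10 in all, crops included, and the job is handed in when it is done.

```bash
mkdir -p pics
cat > h.py <<'E'
import numpy as np,cv2
from station import arm
def cal(c):
    k=arm.get_calibration(c);return np.array(k["mtx"]),np.array(k["R"]),np.array(k["t"])
def pts(c,depth,mask):
    K,R,t=cal(c);v,u=np.nonzero(mask&(depth>0));z=depth[v,u]
    P=np.stack([(u-K[0,2])/K[0,0]*z,(v-K[1,2])/K[1,1]*z,z],1)
    return (P-t)@R
def proj(c,X):
    K,R,t=cal(c);p=K@(R@np.array(X)+t);return p[:2]/p[2]
E
python3 - <<'E'
from h import *
s=arm.get_state();print(s["t"],s["eef_pos"],s["ee_rot"],s["width"],arm.hold_point_z)
for c in("scene","top"):
    p,d=arm.grab_frame(c);cv2.imwrite(f"pics/{c}0.png",p[...,::-1]);np.save(f"pics/{c}0.npy",d)
    for n in("jar","cupboard","door","press_spot"):
        for r in arm.trace(n,c)[:3]:
            P=pts(c,d,r["mask"])
            if len(P):print(c,n,round(r["score"],2),r["extent"],np.percentile(P,[3,50,97],axis=0).round(3).tolist())
E
```

```text
0.0 [0.21144726 0.64050722 0.22561626] [ 3.13991978e+00 -1.69336026e-04 -3.18908131e-01] 0.08740758993454323 0.0188
scene jar 0.82 [254.5, 216.9, 23.9, 28.2] [[0.497, 0.071, 0.001], [0.516, 0.083, 0.046], [0.55, 0.122, 0.071]]
scene jar 0.78 [229.8, 246.5, 24.4, 28.3] [[0.36, -0.015, 0.006], [0.379, -0.003, 0.048], [0.41, 0.032, 0.07]]
scene jar 0.7 [224.7, 204.1, 17.1, 27.7] [[0.465, 0.201, 0.009], [0.485, 0.212, 0.048], [0.515, 0.249, 0.071]]
scene cupboard 0.81 [281.1, 162.8, 98.6, 89.1] [[0.582, -0.101, 0.019], [0.662, -0.059, 0.133], [0.793, 0.11, 0.172]]
scene door 0.85 [280.1, 181.2, 37.2, 69.2] [[0.579, -0.066, 0.028], [0.593, 0.012, 0.106], [0.614, 0.12, 0.168]]
scene press_spot 0.89 [282.9, 179.1, 32.3, 73.5] [[0.579, -0.066, 0.028], [0.593, 0.013, 0.106], [0.613, 0.12, 0.168]]
top jar 0.66 [194.3, 205.3, 23.4, 16.3] [[0.469, 0.204, 0.002], [0.494, 0.229, 0.068], [0.518, 0.272, 0.074]]
top jar 0.66 [265.1, 240.3, 16.6, 18.4] [[0.368, -0.004, 0.065], [0.387, 0.017, 0.07], [0.411, 0.039, 0.075]]
top jar 0.51 [239.5, 198.5, 18.1, 15.9] [[0.499, 0.075, 0.031], [0.523, 0.099, 0.068], [0.549, 0.125, 0.074]]
top cupboard 0.66 [234.4, 98.4, 80.3, 92.8] [[0.588, -0.081, 0.053], [0.692, 0.015, 0.17], [0.807, 0.113, 0.175]]
top door 0.9 [235.8, 165.0, 65.9, 26.2] [[0.58, -0.054, 0.035], [0.598, 0.031, 0.151], [0.619, 0.122, 0.172]]
top press_spot 0.76 [235.1, 165.7, 69.1, 26.4] [[0.579, -0.057, 0.034], [0.598, 0.028, 0.155], [0.621, 0.122, 0.172]]
```

Run:
```python
from h import *
a=cv2.imread("pics/scene0.png")[130:330,130:400];cv2.imwrite("pics/s_crop.png",cv2.resize(a,None,fx=2.9,fy=2.9))
a=cv2.imread("pics/top0.png")[80:300,130:400];cv2.imwrite("pics/t_crop.png",cv2.resize(a,None,fx=2.7,fy=2.7))
# fit cupboard pose from roof points
d=np.load("pics/top0.npy");P=pts("top",d,np.ones_like(d,bool))
m=(abs(P[:,2]-.17)<.008)&(P[:,0]>.55)&(P[:,0]<.85)&(abs(P[:,1])<.2)
Q=P[m];r=cv2.minAreaRect(Q[:,:2].astype(np.float32));print(r,cv2.boxPoints(r).round(3).tolist())
```

```text
((0.7032773494720459, 0.014464259147644043), (0.20010921359062195, 0.22150646150112152), 79.66667938232422) [[0.5759999752044678, -0.06400000303983688], [0.7940000295639038, -0.10400000214576721], [0.8299999833106995, 0.09300000220537186], [0.6119999885559082, 0.13300000131130219]]
```

View pics/s_crop.png

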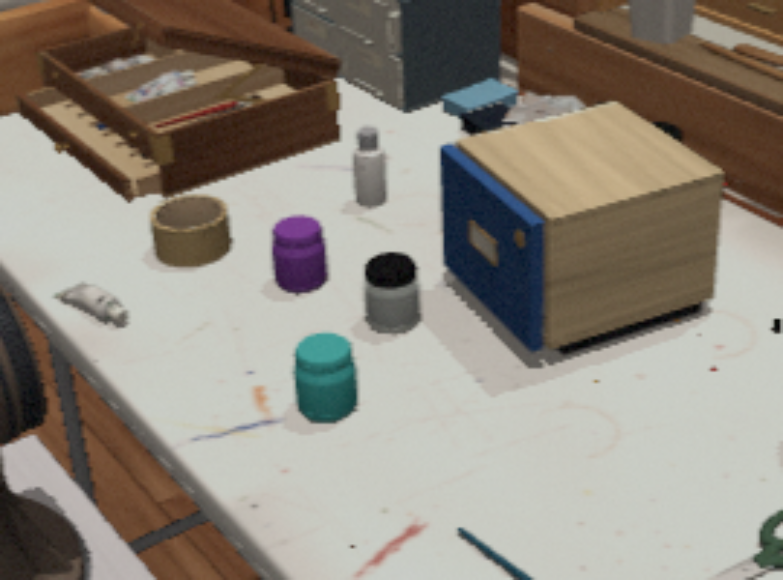

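View pics/t_crop.png

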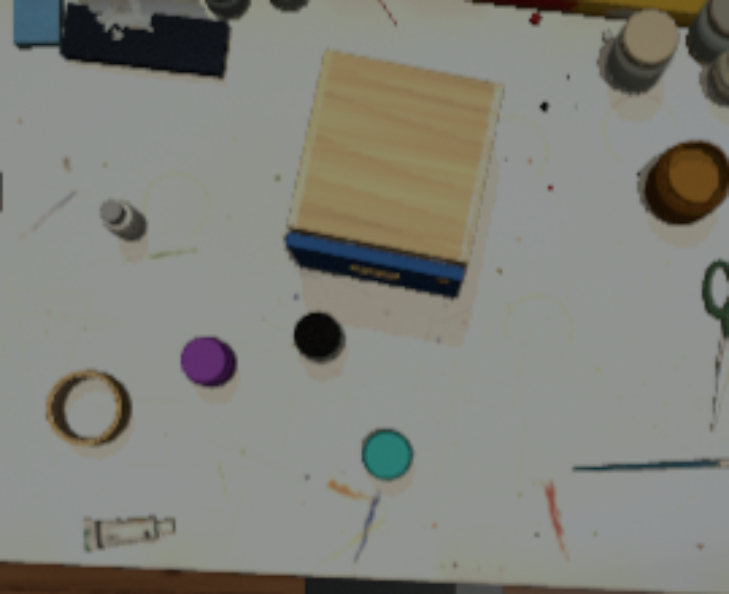

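The black-lidded jar (top crop ~(319,336)) stands in front of the door's left half. Purple is at (208,360) and turquoise at (387,453). The brass spot is at scene crop (519,238). I'll straddle the jar with open fingers, pads along the door, and push it to the right past the swing.

```bash
cat >> h.py <<'E'
YAW=-0.18
C=np.array([.713,.0127]);xa=np.array([np.cos(YAW),np.sin(YAW)]);ya=np.array([-xa[1],xa[0]])
H=C-.1*xa+.1*ya
def cw(x,y):return C+x*xa+y*ya
def units(p,yaw=None):
    "shift/turn in move units from present pose to world p (tool down)"
    from scipy.spatial.transform import Rotation as Ro
    s=arm.get_state();R=Ro.from_euler("xyz",s["ee_rot"]).as_matrix()
    d=R.T@(np.array(p)-s["eef_pos"])/.025
    dy=0 if yaw is None else -np.degrees((yaw-s["ee_rot"][2]+np.pi)%(2*np.pi)-np.pi)/5
    return np.r_[d,dy].round(2)
E
python3 - <<'E'
from h import *
J=np.array([.524,.099])
print(units([*J,.16],YAW),units([*J,.018],YAW),H,(J-C)@xa,(J-C)@ya, cw(-.12,-.076))
E
```

```text
[18.66 16.67  2.66 -1.59] [18.66 16.67  8.34 -1.59] [0.63251859 0.12898733] -0.20139671012360355 0.05106912131013412 [ 0.58133251 -0.04058857]
```

```bash
python3 -m crank '[[[1.8,1.6,0.2,-0.2],[3.7,3.3,0.5,-0.4],[5.6,5,0.8,-0.6],[7.5,6.7,1.1,-0.8],[9.3,8.3,1.3,-1],[11.2,10,1.6,-1.2],[13.1,11.7,1.9,-1.4],[14.9,13.3,2.1,-1.59],[16.8,15,2.4,-1.59],[18.66,16.67,2.66,-1.59],[18.66,16.67,2.66,-1.59],[18.66,16.67,2.66,-1.59]]]' 0
python3 - <<'E'
from h import *
J=np.array([.524,.099])
print(units([*J,.018],YAW),arm.get_state()["qd"])
E
```

```text
t: 2.0
eef_pos: [0.5241, 0.0985, 0.16]
ee_rot: [3.142, 0.0, -0.182]
force: [-0.0, 0.0, 0.1]
width: 0.0877
gripper_force: 0.0
[-0.01 -0.02  5.68 -0.02] [ 0.0378848  -0.01042847 -0.0021961  -0.00178289 -0.00076875 -0.00774163]
```

```bash
python3 -m crank '[[[0,0,1.5,0],[0,0,3,0],[0,0,4.3,0],[0,0,5.2,0],[0,0,5.68,0],[0,0,5.68,0]]]' 0 && python3 -m crank '[[[0,0,0,0],[0,0,0,0],[0,0.2,0,0],[0,0.5,0,0],[0,0.9,0,0],[0,1.4,0,0],[0,1.9,0,0],[0,2.4,0,0],[0,2.9,0,0],[0,3.4,0,0],[0,3.9,0,0],[0,4.4,0,0]]]' 0.2
```

```text
t: 2.75
eef_pos: [0.5236, 0.0998, 0.0179]
ee_rot: [3.141, 0.001, -0.179]
force: [0.1, -0.2, 1.0]
width: 0.0876
gripper_force: 0.0
t: 4.25
eef_pos: [0.5052, -0.0094, 0.0188]
ee_rot: [-3.14, -0.002, -0.18]
force: [1.6, 5.8, 3.8]
width: 0.0704
gripper_force: 2.9
```

Run:
```python
from h import *
p,d=arm.grab_frame("scene");cv2.imwrite("pics/s2.png",cv2.resize(p[130:330,130:400,::-1],None,fx=2.9,fy=2.9))
```

```text
(no output)
```

View pics/s2.png

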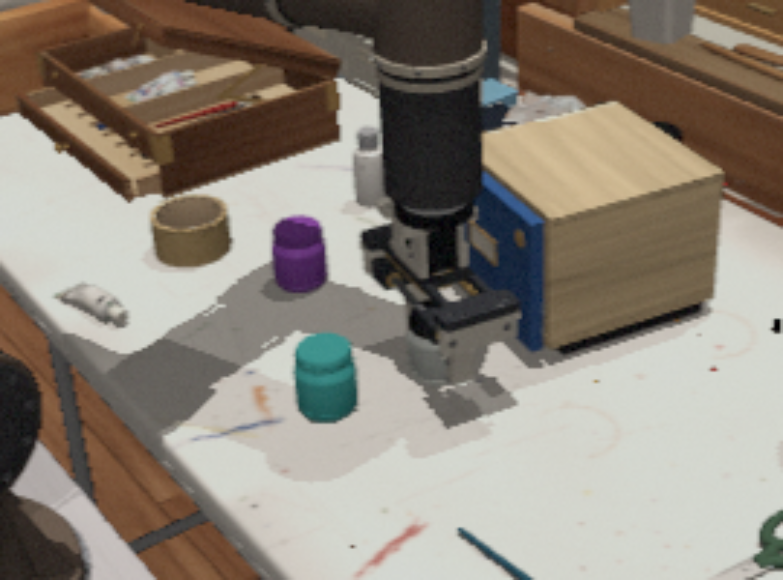

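The jar, at about (430,345), is upright between the fingers, so I continue the push.

```bash
python3 -m crank '[[[0,0.3,0,0],[0,0.8,0,0],[0,1.3,0,0],[0,1.8,0,0],[0,2.3,0,0],[0,2.8,0,0],[0,3.3,0,0],[0,3.8,0,0],[0,4.3,0,0],[0,4.8,0,0],[0,5.2,0,0],[0,5.5,0,0]]]' && python3 -m crank '[[[0,0.1,0,0],[0,0.1,0,0],[0,-0.05,0,0],[0,-0.15,0,0],[0,-0.15,0,0]]]' 0 && python3 -m crank '[[[0,0,-0.5,0],[0,0,-1.5,0],[0,0,-3,0],[0,0,-5,0],[0,0,-6,0],[0,0,-6,0]]]'
python3 - <<'E'
from h import *
J=None
p,d=arm.grab_frame("scene");cv2.imwrite("pics/s3.png",cv2.resize(p[130:330,130:400,::-1],None,fx=2.9,fy=2.9))
for r in arm.trace("jar","scene")[:4]:
    P=pts("scene",d,r["mask"]);q=np.percentile(P,[3,97],axis=0);print(round(r["score"],2),q.round(3).tolist())
print(arm.get_state()["eef_pos"])
E
```

```text
t: 5.8
eef_pos: [0.4797, -0.1448, 0.0183]
ee_rot: [-3.141, -0.0, -0.18]
force: [0.6, 6.4, 5.5]
width: 0.0703
gripper_force: 3.0
t: 6.42
eef_pos: [0.4803, -0.1405, 0.018]
ee_rot: [3.142, 0.0, -0.179]
force: [0.4, -0.5, -0.0]
width: 0.0877
gripper_force: 0.0
t: 7.18
eef_pos: [0.4817, -0.1409, 0.1713]
ee_rot: [-3.14, -0.006, -0.18]
force: [1.0, 0.0, -0.1]
width: 0.0874
gripper_force: 0.0
0.93 [[0.465, 0.201, 0.002], [0.51, 0.248, 0.07]]
0.88 [[0.36, -0.015, 0.007], [0.408, 0.032, 0.07]]
0.82 [[0.453, -0.171, 0.006], [0.501, -0.124, 0.071]]
[ 0.48003627 -0.14076351  0.16854524]
```

View pics/s3.png

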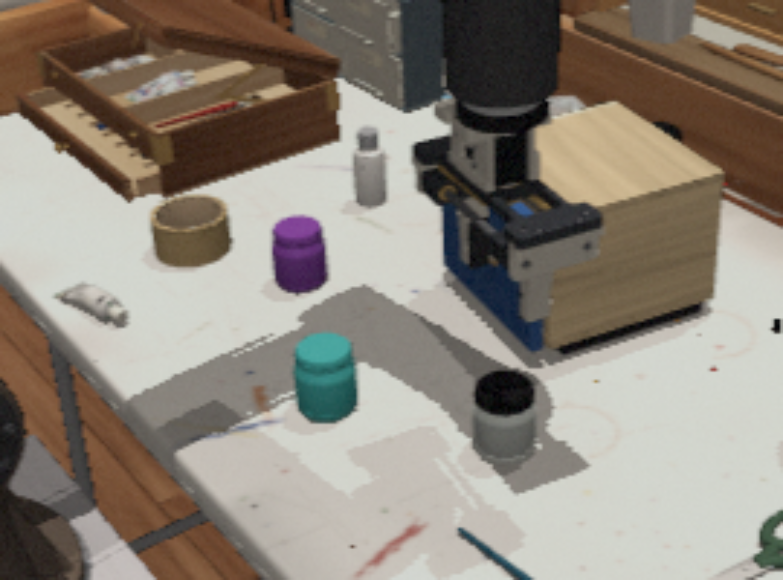

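The jar is upright at (505,415), about 0.31 m from the hinge. Next I'll shut the fingers and line up with the brass spot.

Run:
```python
from h import *
for x in(-.18,-.15):print(units([*cw(x,-.076),.132],YAW),cw(x,-.076))
```

```text
[ 0.87 -4.67  1.46 -0.  ] [ 0.52230189 -0.0298468 ]
[ 2.07 -4.67  1.47 -0.  ] [ 0.5518172  -0.03521768]
```

```bash
python3 -m crank '[[[0,-0.8,0,0],[0,-1.8,0,0],[0,-2.8,0.3,0],[0.2,-3.8,0.7,0],[0.5,-4.4,1.1,0],[0.87,-4.67,1.46,0],[0.87,-4.67,1.46,0],[1.2,-4.67,1.46,0],[1.6,-4.67,1.46,0],[2.07,-4.67,1.46,0],[2.07,-4.67,1.46,0]]]' 1 10
python3 - <<'E'
from h import *
s=arm.get_state();print(s["width"],s["force"])
p,d=arm.grab_frame("scene");cv2.imwrite("pics/s4.png",cv2.resize(p[150:270,240:400,::-1],None,fx=4,fy=4))
print(units([*cw(-.13,-.076),.132],YAW))
E
```

```text
t: 8.65
eef_pos: [0.5531, -0.0356, 0.1315]
ee_rot: [-3.142, -0.0, -0.181]
force: [-0.2, 0.5, -0.4]
width: 0.0005
gripper_force: 0.0
0.00045894065998139226 [-0.17024951  0.49858309 -0.39079034]
[ 0.78 -0.01 -0.02 -0.01]
```

View pics/s4.png

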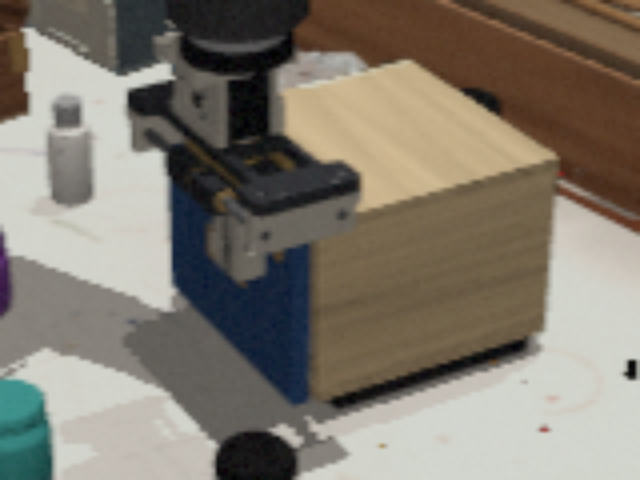

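The shut fingers, tip at (240,265), are in front of the door near its free edge and about 20 mm out. I'll press slowly.

```bash
python3 -m crank '[[[0.3,0,0,0],[0.6,0,0,0],[0.75,0,0,0],[0.75,0,0,0]]]'; python3 -m crank '[[[0.1,0,0,0],[0.15,0,0,0],[0.15,0,0,0]]]'
```

```text
t: 9.2
eef_pos: [0.5707, -0.0386, 0.1314]
ee_rot: [3.141, 0.0, -0.18]
force: [-0.9, 0.1, -0.8]
width: 0.0005
gripper_force: 0.0
t: 9.57
eef_pos: [0.5737, -0.0395, 0.1314]
ee_rot: [3.141, 0.001, -0.18]
force: [-3.2, -1.3, 0.8]
width: 0.0008
gripper_force: 1.5
```

```bash
python3 -m crank '[[[0.08,0,0,0],[0.16,0,0,0],[0.16,0,0,0]]]'; python3 -m crank '[[[0.06,0,0,0],[0.06,0,0,0]]]'
```

```text
t: 9.95
eef_pos: [0.5754, -0.0401, 0.1313]
ee_rot: [3.141, 0.005, -0.18]
force: [-12.7, 1.5, 8.7]
width: 0.0004
gripper_force: 6.8
t: 10.2
eef_pos: [0.5756, -0.0402, 0.1313]
ee_rot: [3.14, 0.007, -0.18]
force: [-18.9, 3.8, 12.9]
width: 0.0007
gripper_force: 9.6
```

Hard stop reached. I draw straight back about 115 mm, quickly, so the door can follow.

```bash
python3 -m crank '[[[-0.5,0,0,0],[-1.8,0,0,0],[-3.2,0,0,0],[-4.4,0,0,0],[-5,0,0,0],[-5,0,0,0],[-5,0,0,0]]]'
python3 - <<'E'
from h import *
p,d=arm.grab_frame("scene");cv2.imwrite("pics/s5.png",cv2.resize(p[130:330,130:400,::-1],None,fx=2.9,fy=2.9))
r=arm.trace("door","scene")[0];P=pts("scene",d,r["mask"]);Q=np.c_[(P[:,:2]-C)@xa,(P[:,:2]-C)@ya]
print(np.percentile(Q,[3,50,97],axis=0).round(3))
E
```

```text
t: 11.08
eef_pos: [0.4579, -0.0176, 0.1319]
ee_rot: [-3.141, -0.001, -0.18]
force: [0.6, 1.3, -0.1]
width: 0.0009
gripper_force: 0.0
[[-0.184 -0.086]
 [-0.171 -0.061]
 [-0.118  0.09 ]]
```

View pics/s5.png

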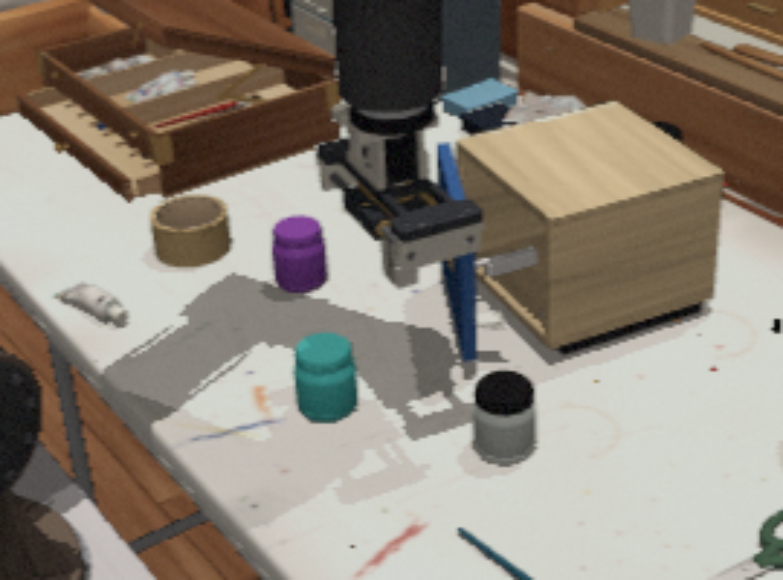

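The door is ajar, with its free edge at scene (468,360)–(440,145) and measured at cupboard x≈-0.184, y≈-0.086, as expected. The jar is untouched. Next I'll plan the entry behind the free edge.

```bash
cat >> h.py <<'E'
def fing(th,r,nn,z=.125):
    e=np.array([-np.sin(th),-np.cos(th)]);n=np.array([-np.cos(th),np.sin(th)])
    v=r*e+nn*n
    return [*(H+v[0]*xa+v[1]*ya),z]
E
python3 - <<'E'
from h import *
print(arm.get_state()["q"].round(2))
print(units([*cw(-.237,-.165),.125],YAW-.35))
print(units([*cw(-.2,-.17),.125],YAW-.35))
for r in(.27,.175):print(units(fing(.35,r,-.025),YAW-.35))
E
```

```text
[ 0.39  0.09 -0.58  0.   -0.9   1.  ]
[0.35 3.57 0.26 4.01]
[1.83 3.77 0.26 4.01]
[3.07 3.46 0.26 4.01]
[ 4.37 -0.11  0.26  4.01]
```

```bash
python3 -m crank '[[[0.1,1.2,0.1,1],[0.2,2.6,0.2,2],[0.35,3.5,0.26,3],[1.2,3.7,0.26,4],[2.2,3.7,0.26,4],[3.07,3.46,0.26,4],[3.07,3.46,0.26,4],[3.5,2.3,0.26,4],[3.95,1.1,0.26,4],[4.37,-0.1,0.26,4],[4.37,-0.1,0.26,4]]]'
python3 - <<'E'
from h import *
p,d=arm.grab_frame("scene");cv2.imwrite("pics/s6.png",cv2.resize(p[130:330,130:400,::-1],None,fx=2.9,fy=2.9))
for th,nn in((.35,-.008),(.45,-.006),(.6,-.006),(.75,-.006),(.9,-.006),(1.05,-.006)):print(th,units(fing(th,.175,nn),YAW-.35-(th-.35)*.85))
E
```

```text
t: 12.55
eef_pos: [0.5653, -0.0336, 0.1246]
ee_rot: [3.141, 0.0, -0.527]
force: [-0.5, 0.1, -0.6]
width: 0.0004
gripper_force: 0.0
0.35 [-0.64 -0.02 -0.02  0.02]
0.45 [-1.42 -0.03 -0.02  1.  ]
0.6 [-2.46 -0.18 -0.02  2.46]
0.75 [-3.46 -0.48 -0.02  3.92]
0.9 [-4.41 -0.93 -0.02  5.38]
1.05 [-5.28 -1.52 -0.02  6.84]
```

View pics/s6.png

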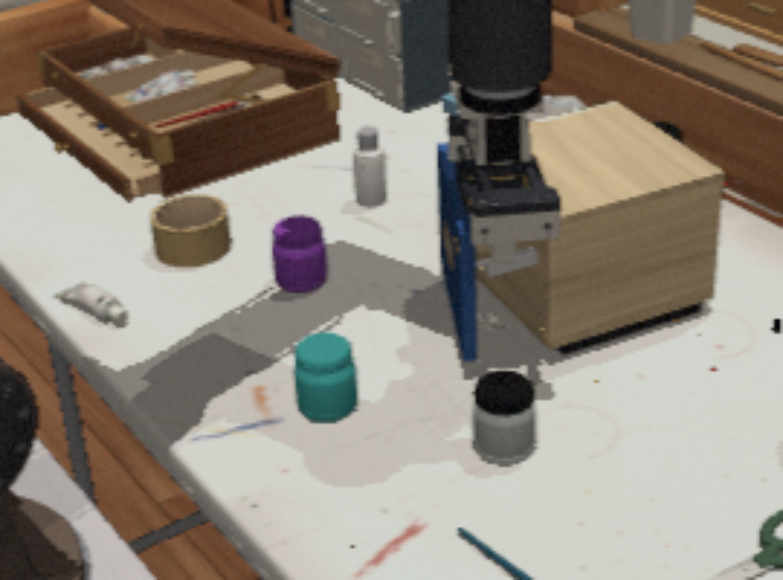

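The finger, at about (510,265), is inside the gap behind the door's free edge. I swing slowly.

```bash
python3 -m crank '[[[-0.3,0,0,0],[-0.64,0,0,0],[-1,0,0,0.5],[-1.42,-0.03,0,1],[-1.95,-0.1,0,1.7],[-2.46,-0.18,0,2.5],[-2.96,-0.33,0,3.2],[-3.46,-0.48,0,3.9],[-3.94,-0.7,0,4.6],[-4.41,-0.93,0,5.4],[-4.85,-1.22,0,6.1],[-5.28,-1.52,0,6.8]]]'
python3 - <<'E'
from h import *
print(arm.get_state()["q"].round(2))
for th,nn in((1.05,-.006),(1.2,-.006),(1.35,-.006),(1.45,-.006),(1.52,-.006),(1.57,-.006)):print(th,units(fing(th,.175,nn),YAW-.35-(th-.35)*.85))
E
```

```text
t: 14.1
eef_pos: [0.4691, 0.0644, 0.1254]
ee_rot: [-3.141, 0.0, -1.125]
force: [0.9, -1.1, 0.4]
width: 0.0004
gripper_force: 0.2
[ 0.55  0.12 -0.56  0.   -0.89 -0.11]
1.05 [-0.01 -0.03  0.01 -0.  ]
1.2 [-1.05 -0.18  0.01  1.46]
1.35 [-2.05 -0.49  0.01  2.92]
1.45 [-2.69 -0.77  0.01  3.89]
1.52 [-3.12 -1.01  0.02  4.58]
1.57 [-3.41 -1.2   0.02  5.06]
```

```bash
python3 -m crank '[[[-0.5,-0.08,0,0.7],[-1.05,-0.18,0,1.4],[-1.55,-0.33,0,2.2],[-2.05,-0.49,0,2.9],[-2.4,-0.63,0,3.4],[-2.69,-0.77,0,3.9],[-2.9,-0.89,0,4.2],[-3.12,-1.01,0,4.6],[-3.27,-1.1,0,4.8],[-3.4,-1.2,0,5],[-3.4,-1.2,0,5]]]'
python3 - <<'E'
from h import *
p,d=arm.grab_frame("top");cv2.imwrite("pics/t7.png",cv2.resize(p[80:300,130:400,::-1],None,fx=2.7,fy=2.7))
P=pts("top",d,np.ones_like(d,bool));Q=np.c_[(P[:,:2]-H)@xa,(P[:,:2]-H)@ya]
m=(abs(P[:,2]-.168)<.006)&(Q[:,0]<-.03)&(Q[:,0]>-.25)&(abs(Q[:,1])<.05)
c=p.reshape(-1,3)[(d>0).ravel()].astype(int);m&=(c[:,2]>c[:,0]+25)
q=Q[m];print(len(q),q.min(0),q.max(0))
if len(q)>5:
    f=np.polyfit(q[:,0],q[:,1],1);print("theta",np.pi/2+np.arctan(-f[0]),f)
E
```

```text
t: 15.48
eef_pos: [0.4601, 0.1542, 0.1251]
ee_rot: [-3.142, 0.0, -1.559]
force: [0.4, -0.1, -0.3]
width: 0.0008
gripper_force: 0.0
71 [-0.07011237  0.00633579] [-0.03018959  0.02136341]
theta 1.6147751119150668 [-0.04400716  0.01135446]
```

View pics/t7.png

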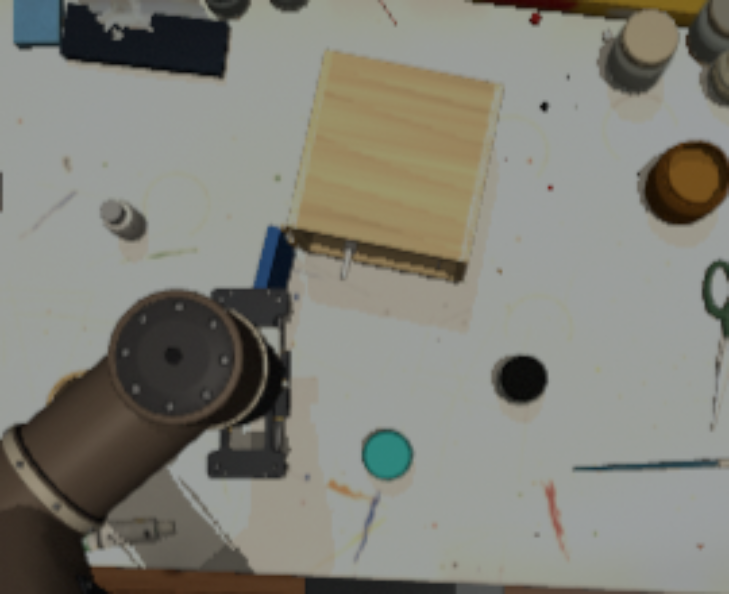

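The door (275,258) is roughly square and the jar (522,378) is well clear. I back the finger off and up, then measure the door.

```bash
python3 -m crank '[[[0.5,0,0,0],[1.3,0,0,0],[2,0,0,0],[2,0,-1.5,0],[2,0,-3,0],[3.5,0,-4,0],[5.5,0,-4,0],[7.5,0,-4,0],[9,0,-4,0],[9,0,-4,0]]]'
python3 - <<'E'
from h import *
p,d=arm.grab_frame("top");cv2.imwrite("pics/t8.png",cv2.resize(p[80:300,130:400,::-1],None,fx=2.7,fy=2.7))
P=pts("top",d,np.ones_like(d,bool));Q=np.c_[(P[:,:2]-H)@xa,(P[:,:2]-H)@ya]
c=p.reshape(-1,3)[(d>0).ravel()].astype(int)
m=(abs(P[:,2]-.168)<.006)&(Q[:,0]<-.02)&(Q[:,0]>-.25)&(abs(Q[:,1])<.07)&(c[:,2]>c[:,0]+25)
q=Q[m];print(len(q),q.min(0),q.max(0))
r=cv2.minAreaRect(q.astype(np.float32));f=np.polyfit(q[:,0],q[:,1],1);print("theta",np.pi/2-np.arctan(f[0]),f,r)
E
```

```text
t: 16.77
eef_pos: [0.4619, -0.0739, 0.225]
ee_rot: [3.141, -0.0, -1.563]
force: [0.1, 0.3, 0.1]
width: -0.0
gripper_force: 0.0
198 [-0.13284221  0.00582278] [-0.02003233  0.02272742]
theta 1.6061353605938022 [-0.03535375  0.01145848] ((-0.0764179527759552, 0.014461278915405273), (0.014971771277487278, 0.11316971480846405), 88.43508911132812)
```

View pics/t8.png

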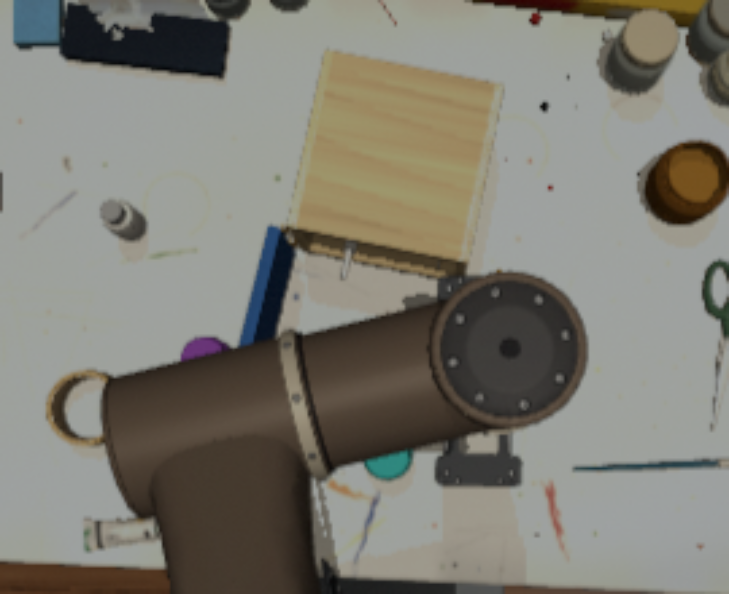

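The door stands square at about 1.6 rad, free of the arm. I can now hand in.

```bash
python3 -c "
from station import arm
print(arm.job_done())"
```

```text
the job is handed in; nothing more can be done
None
```

The job is handed in, with no verdict returned. The black-lidded jar was pushed upright to about 0.31 m from the hinge, the catch was released at the brass spot, and the door was swung open to about 1.6 rad (square within measuring error), in about 17 s; the robot touched nothing else that I could see.

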